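# Level the counting scale with the T-key and hold it for the jam nut

### The job

The counting scale is low on its left side: take the T-key out of the tool block, feel its square end home into the socket of the levelling bolt on the scale's ear until the key's shoulder sits on the bolt head, and turn the bolt until the bubble lies between the two lines of the vial. Finish still gripping the key, upright and pressed fully home with the bubble between the lines, so that I can tighten the jam nut under the bolt head while you hold it. Leave the tape dispenser, the pen and the pencil where they are.

Things in the scene. Friction and masses are not known exactly. Their poses are not given: they have to be found in the camera images.
- key: Loose steel T-key (0.16 to 0.25 kg), upright. Origin: centre of its level black grip bar, 90 mm long along the key's y, 16 wide along its x, 24 high; take it here. Below its middle: a flat hub, also 16 wide (34 along y), down to a 34 mm flange (34 to 39 mm below the bar's centre; it hangs on the block by it), then a 20 mm round shaft to a flat shoulder 92 mm below the bar's centre. z points up.
- key_tip (a point): Lowest point of the key, on its axis, 107 mm below the centre of the bar; z up along the key. Drive end under the shoulder: a 12 mm square, 12 mm long, flats facing the key's x and y, then a 3 mm long round pilot, 11 mm thick, that ends at this point.
- tool_block: Fixed wooden tool block, 85 (x) by 66 (y) by 75 mm high; origin under its centre. The key hangs in its 23 mm hole, 12 mm towards -x from the centre; the two small holes are empty. The key comes out once lifted straight up by 70 mm.
- scale: Compact counting scale (off-white, steel pan 79 mm high, sloping console towards the robot), fixed on the table; origin on the table under its middle, x to its rear, y to its left. Housing 220 (x) by 240 (y) mm. From its left side an ear reaches out with the levelling bolt 150 mm to +y of the origin.
- socket (a point): Centre of the socket's mouth on top of the bolt's round 34 mm steel head, 58 mm above the table; z up; x and y are the scale's and do NOT turn with the bolt. Socket 14 mm square, 2 mm chamfer, its angle unknown: feel or see it. The pilot enters at any angle, the square stops on the rim (tip about 3 mm deep) until within about 10 degrees of it (same every 90), then sinks.
- plug (a point): Centre of the black sprung dust plug that closes the socket flush; given as its place before the key is in (it does not follow the plug down). The key pushes the plug down with 3 N at first, 6 N when home, and is pushed out again if not held down. Home: the key's tip 15 mm below the mouth, its shoulder on the bolt head.
- jam_nut (a point): Centre of the flat hexagonal jam nut under the bolt head, on the ear, 37 mm above the table; leave it. The bolt above it turns only by the key, against 0.12 N m of friction: clockwise seen from above raises the ear and moves the bubble to +y, about 14 mm per radian; back moves it back. 30 to 85 degrees are needed. The key has about 10 degrees of play each way in the socket.
- vial (a point): Centre of the tubular spirit vial on top of the scale, between console and pan, 71 mm above the table; it lies along the scale's y, is 88 mm long and 13 mm thick, with two black lines 27 mm apart.
- bubble (a joint): Position of the 20 mm long pale bubble along the vial in m: 0 at the middle between the lines, positive towards the ear with the levelling bolt. It starts 7 to 20 mm on the negative side. It lies between the lines within 3 mm of 0.
- tape_dispenser: Bystander: weighted dark tape dispenser, 52 x 177 x 98 mm, to the right in front; origin at its underside.
- pen: Bystander: white pen, 145 mm, lying in front near the table's edge; origin at its underside.
- pencil: Bystander: green pencil, 112 mm, lying right in front; origin at its underside.

How it is judged (in metres and radians):
On the way:
1. the key is home in the bolt's socket (z of key_tip in the frame of socket below -0.0125 m and horizontal distance between key_tip and socket below 0.004 m), for 0.2 s.
At the end, for the whole second after the job is handed in: The key is still gripped, upright within 7 degrees and pressed home in the bolt's socket (tip at least 12.5 of 15 mm deep), and the bubble is within 3 mm of the middle, so between the two lines (all of step 1 and angle between key's own z axis and vertical below 0.12 rad and value of joint bubble between -0.003 and 0.003 m and contact force between the fingers and key above 2 N); the arm keeps its last pose, push and grip.
It fails at once if the tape dispenser, the pen or the pencil is moved by more than 20 mm (distance of any of tape_dispenser, pen, pencil from where it was at the start of the episode above 0.02 m).
It also fails if it takes over 51 s, if anything falls off the work surface, if the arm or the gripper's body presses on something with over 40 N, if the wrist force passes 120 N, or if a joint passes its speed limit or range.

### The arm

A 6-joint arm with a two-finger parallel gripper is mounted at the origin on a cart in front of the work surface, level with it; the furniture and walls round the work are solid. World frame = base frame: x ahead of the robot, y to its left, z up, the work surface at z = 0. Lengths are in m, angles in degrees, forces in N, time in s.
With the tool pointing down it reaches from about 0.425 to 0.95 m from the base axis. Payload 3.5 kg.
Tool frame: the origin (TCP) lies midway between the tips of the shut fingers; the grasp point (between the pads) lies 19 mm behind it; z points along the fingers, y is the direction in which the jaws open and shut (so a half turn about z gives the same grasp; the last joint's range is limited). The gripper opens to 85 mm and grips with 20 to 120 N. Pads are 22 mm wide; open, the fingers measure 114 mm over their backs; the gripper's body (76 mm by 85 mm) begins 54 mm behind the grasp point. The pads swing forward as they close: fully open they stand 13 mm farther back than shut.
Start: joints at [-73.453, 16.404, 90.338, -0, 73.258, -8.594], TCP at [0.287, -0.611, 0.231] pointing down, gripper open.
Joint ranges: [-158.93, 158.93], [-51.34, 127.21], [12.03, 142.37], [-87.48, 267.48], [13.55, 161.25], [-162.69, 162.69]. Speed limits (degrees/s): [159.86, 159.86, 180, 180, 180, 180].

### API

Orientations are given as a 3x3 rotation matrix whose columns are the frame's x, y, z axes.
In Python, from plant import sense, capture, get_calibration, sign_off gives the robot as it stands.
- The arm moves only by the shell command python3 -m pendant 'ROWS' [OPENING] [FORCE]. ROWS is JSON, a list of rows, each a list of 6 numbers: the shift along the world's x, y, z in cm, then the turn, a rotation vector about the world's x, y, z in rad. In form: [[tx, ty, tz, rx, ry, rz], ...]. A call has 1 to 5 rows; each row is the pose to reach, as a shift and turn from the pose commanded when the call began; what a row does not reach only later rows make up. A row lasts 1/10 s, in which the tool goes at most 50 mm and 8.59 degrees, less where a joint would pass 70% of its speed; a pose out of reach is approached as far as the arm can. A call with a gripper value outside its range is refused whole. OPENING is the opening, from 0 (shut) to 1 (fully open), set as the call begins (- or left out, the last holds). The fingers move at their own pace and stop on an object; FORCE is the grip in N (left out, the last holds). Time passes only in rows, so rows that repeat a pose let the fingers close. It gives the time, the measured TCP pose, the force and the opening at its end, in the units of the state.
- sense(): the state, without advancing time (a new reading comes with each control period).
- capture(name): name is "scene" or "top"; returns the picture (420x560x3 uint8, red, green, blue); there is no depth.
- get_calibration(name): a dict with "intrinsics" (3x3 intrinsics, pixels), "world_from_camera" (4x4, takes a point from camera to world coordinates). Camera axes: x right, y down, z forward; pixel columns grow to the right and rows downward; lengths in m; the calibration is good to about 2 mm. A picture is of the moment at which its call begins. get_calibration takes no time and is no camera call.
- sign_off(): hands the job in, once; it reports no verdict.
The state is a dict: "time": time; "joints": joint angles; "dq": joint speeds; "joint_efforts": joint torques, N m; "eef_pos": TCP position; "tcp_rot": TCP orientation; "wrist_force": force on the tool from outside, world axes, zero at the start; "ft_torque": the same for the moment, N m; "finger_gap": finger opening in m.
Only numpy, scipy, OpenCV 4.12 (cv2) and the standard library are available. Lean on these libraries where they do the work, as an engineer would, in place of code of your own. Each camera call takes 0.05 s, during which the arm holds its last target.

## Working session

There is one attempt and no reset: what is moved stays moved. The work goes in short steps, Python scripts to look and compute and a shell command to move; the robot and the scene stay as the last step left them, time stands still between calls to the robot, and variables do not carry over. Pictures are saved under pics/ and viewed, and the job is handed in when it is done.

```bash
ls; mkdir -p pics; python3 - <<'E'
from plant import *
import cv2
s=sense(); print(s)
for n in("scene","top"):
    im=capture(n); cv2.imwrite(f"pics/{n}0.png",im[:,:,::-1]); c=get_calibration(n); print(n,c)
E
```

```text
pics
{'time': 0.0, 'joints': array([-7.34545657e+01,  1.64561112e+01,  9.04223316e+01,  2.07443099e-03,
        7.32583305e+01, -8.59360515e+00]), 'dq': array([ 0.02500643,  0.08223614, -0.00085161, -0.05329889,  0.01784614,
       -0.03446781]), 'joint_efforts': array([-2.10605838e-03, -4.05982983e+01, -2.92625624e+01, -2.46744294e-04,
        5.77288694e-03,  9.48431307e-07]), 'eef_pos': array([ 0.28660615, -0.61041173,  0.2299206 ]), 'tcp_rot': array([[ 9.05284128e-01,  4.24806109e-01, -6.46564069e-04],
       [ 4.24806421e-01, -9.05281295e-01,  2.29817315e-03],
       [ 3.90955635e-04, -2.35516424e-03, -9.99997150e-01]]), 'wrist_force': array([-0.28657755,  0.28386747,  0.69038417]), 'ft_torque': array([0.00510956, 0.02977381, 0.03646074]), 'finger_gap': 0.08545580604313144}
scene {'intrinsics': array([[395.02422355,   0.        , 275.40645382],
       [  0.        , 395.02422355, 214.95175689],
       [  0.        ,   0.        ,   1.        ]]), 'world_from_camera': array([[-0.51719931, -0.52842396,  0.67325552, -0.17852309],
       [-0.85584403,  0.31381377, -0.41115923,  0.3687562 ],
       [ 0.00598954, -0.78885298, -0.61455276,  0.66029127],
       [ 0.        ,  0.        ,  0.        ,  1.        ]])}
top {'intrinsics': array([[489.68297674,   0.        , 270.82621387],
       [  0.        , 489.68297674, 208.06142722],
       [  0.        ,   0.        ,   1.        ]]), 'world_from_camera': array([[ 0.02136973, -0.98229021,  0.18614318,  0.241597  ],
       [-0.99966614, -0.02369867, -0.01029521, -0.0050784 ],
       [ 0.01452423, -0.18586103, -0.98246869,  1.31103264],
       [ 0.        ,  0.        ,  0.        ,  1.        ]])}
```

View pics/scene0.png

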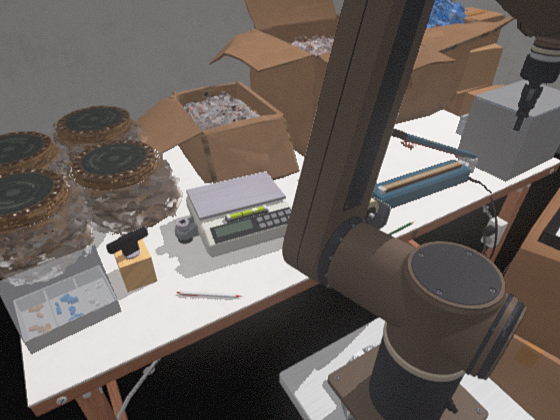

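View pics/top0.png

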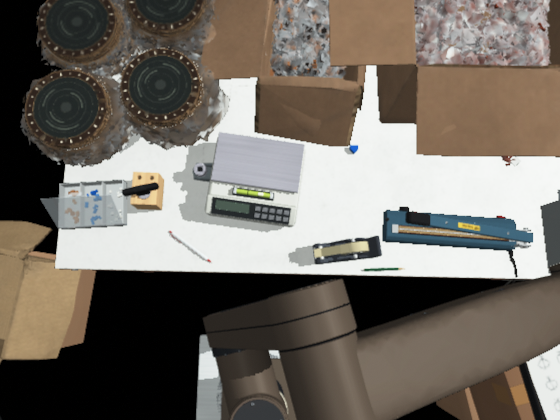

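```bash
python3 - <<'E'
import cv2
im=cv2.imread("pics/top0.png")
cv2.imwrite("pics/c1.png",cv2.resize(im[120:230,110:310],None,fx=4,fy=4,interpolation=cv2.INTER_CUBIC))
cv2.imwrite("pics/c2.png",cv2.resize(im[155:215,115:215],None,fx=8,fy=8,interpolation=cv2.INTER_CUBIC))
im=cv2.imread("pics/scene0.png")
cv2.imwrite("pics/c3.png",cv2.resize(im[170:300,95:295],None,fx=4,fy=4,interpolation=cv2.INTER_CUBIC))
E
```

```text
(no output)
```

View pics/c1.png

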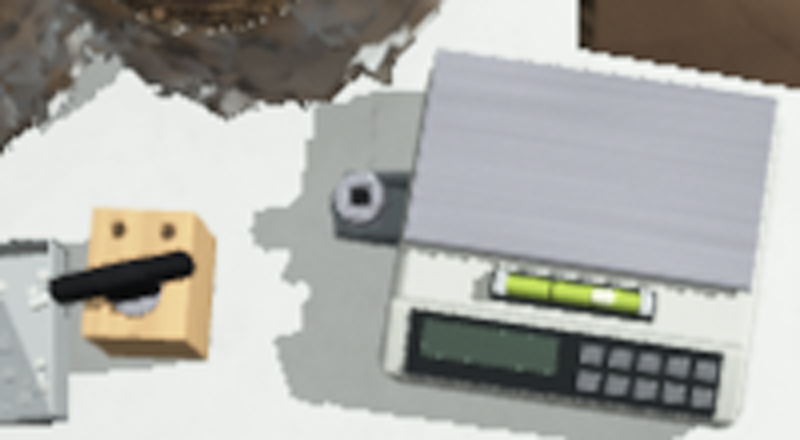

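View pics/c2.png

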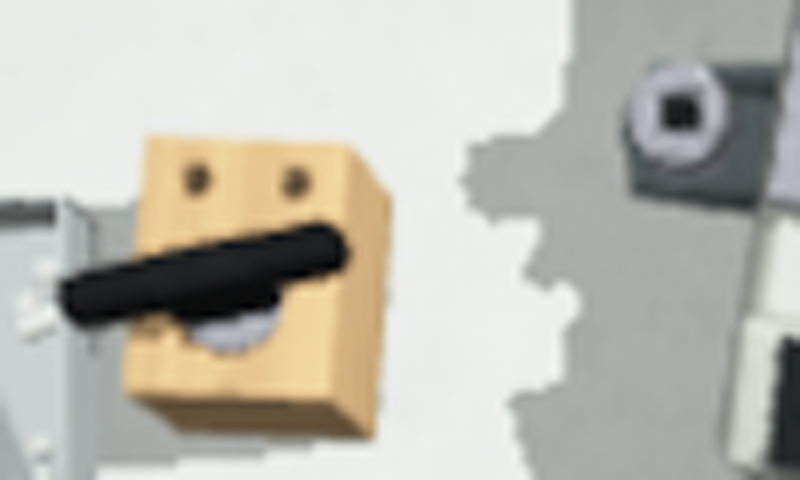

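View pics/c3.png

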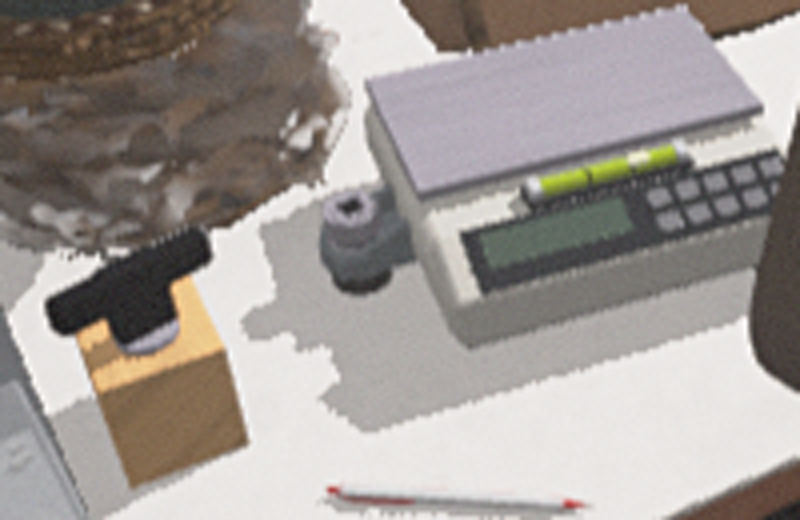

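```bash
cat > h.py <<'E'
from plant import *
import numpy as np, cv2
def w(n,u,v,z):
    c=get_calibration(n);K=c["intrinsics"];T=c["world_from_camera"]
    d=T[:3,:3]@np.linalg.inv(K)@np.array([u,v,1.]);o=T[:3,3]
    return o+d*(z-o[2])/d[2]
def p(n,P):
    c=get_calibration(n);K=c["intrinsics"];T=c["world_from_camera"]
    q=K@(T[:3,:3].T@(np.asarray(P)-T[:3,3]));return q[:2]/q[2]
def st():
    s=sense();R=s["tcp_rot"]
    print("t%.2f"%s["time"],"pos",s["eef_pos"].round(4),"F",s["wrist_force"].round(1),"M",s["ft_torque"].round(2),"gap",s["finger_gap"].round(4),"yawY %.1f"%np.degrees(np.arctan2(R[1,1],R[0,1])),"z",R[:,2].round(3),"J",s["joints"].round(1))
E
python3 - <<'E'
from h import *
c2=lambda a,b:((a+.5)/8-.5+115,(b+.5)/8-.5+155)
c1=lambda a,b:((a+.5)/4-.5+110,(b+.5)/4-.5+120)
c3=lambda a,b:((a+.5)/4-.5+95,(b+.5)/4-.5+170)
t=lambda q,z:w("top",*q,z).round(4)
a=t(c2(65,298),.114);b=t(c2(347,247),.114);print("bar",a,b,(a+b)/2,np.linalg.norm(a-b),np.degrees(np.arctan2(*(a-b)[1::-1])))
A=w("scene",*c3(48,312),.114);B=w("scene",*c3(211,250),.114);print("bar sc",A,B,(A+B)/2,np.linalg.norm(A-B),np.degrees(np.arctan2(*(A-B)[1::-1])))
print("flange bottom front",t(c2(232,353),.075))
print("block top corners",[t(c2(*x),.075) for x in((150,135),(348,147),(330,398),(125,392))])
print("head",t(c2(678,113),.058),"sock",t(c2(681,111),.058))
print("head sc",w("scene",*c3(349,208),.058))
v1=t(c1(493,283),.071);v2=t(c1(652,303),.071);print("vial",v1,v2,(v1+v2)/2,np.linalg.norm(v1-v2),np.degrees(np.arctan2(*(v1-v2)[1::-1])))
print("pan",[t(c1(*x),.079) for x in((440,50),(776,98),(750,290),(403,242))])
E
```

```text
bar [0.5007 0.3524 0.114 ] [0.5192 0.2659 0.114 ] [0.50995 0.30915 0.114  ] 0.08845620385252802 102.07213734683585
bar sc [0.5024053  0.35312243 0.114     ] [0.50805703 0.26791669 0.114     ] [0.50523117 0.31051956 0.114     ] 0.08539297406207912 93.79489379745696
flange bottom front [0.4924 0.3093 0.075 ]
block top corners [array([0.5639, 0.3408, 0.075 ]), array([0.5615, 0.2766, 0.075 ]), array([0.4784, 0.277 , 0.075 ]), array([0.4788, 0.3426, 0.075 ])]
head [0.5802 0.1727 0.058 ] sock [0.5809 0.1718 0.058 ]
head sc [0.57450038 0.17426081 0.058     ]
vial [0.5208 0.0813 0.071 ] [ 0.5101 -0.022   0.071 ] [0.51545 0.02965 0.071  ] 0.10385268412515875 84.08628959114002
pan [array([0.6753, 0.1212, 0.079 ]), array([ 0.6481, -0.1005,  0.079 ]), array([ 0.5185, -0.0849,  0.079 ]), array([0.5447, 0.1398, 0.079 ])]
```

```bash
python3 - <<'E'
from h import *
out=[]
for n,off in(("top",(120,160)),("scene",(95,205))):
    im=cv2.imread(f"pics/{n}0.png")
    for yaw in(8,12):
        S=8 if n=="scene" else 5
        wd,ht=(75,45)
        S=5
        c=cv2.resize(im[off[1]:off[1]+ht+15,off[0]:off[0]+wd],None,fx=S,fy=S,interpolation=cv2.INTER_CUBIC)
        a=np.radians(yaw);R=np.array([[np.cos(a),-np.sin(a),0],[np.sin(a),np.cos(a),0],[0,0,1]])
        o=np.array([.5087,.309,.114])
        pts=[]
        for sx in(-1,1):
            for sy in(-1,1):
                for sz in(-1,1):
                    q=p(n,o+R@np.array([sx*.008,sy*.045,sz*.012])); pts.append((q-off+.5)*S)
        hull=cv2.convexHull(np.array(pts,np.float32)).astype(int)
        cv2.polylines(c,[hull],True,(0,0,255),1)
        out.append(c)
cv2.imwrite("pics/ov.png",np.vstack([np.hstack(out[:2]),np.hstack(out[2:])]))
im=cv2.imread("pics/top0.png");cv2.imwrite("pics/sock0.png",cv2.resize(im[158:182,186:216],None,fx=20,fy=20,interpolation=cv2.INTER_CUBIC))
E
```

```text
(no output)
```

View pics/ov.png

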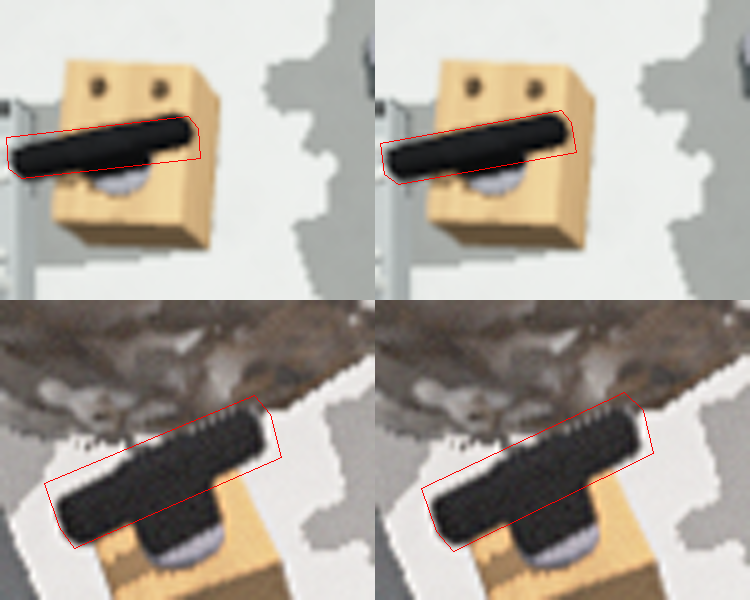

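View pics/sock0.png

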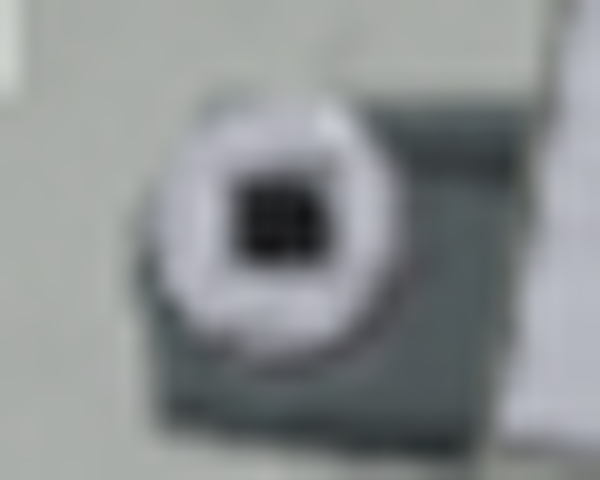

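```bash
python3 -m pendant '[[3.6,3.4,0.4,0,0,0.12],[7.2,6.8,0.8,0,0,0.24],[10.8,10.2,1.2,0,0,0.36],[14.4,13.6,1.6,0,0,0.48],[18,17,2,0,0,0.6]]' 1 60
python3 -m pendant '[[1.8,4.6,0,0,0,0.12],[3.6,9.2,0,0,0,0.24],[5.4,13.8,0,0,0,0.36],[7.2,18.4,0,0,0,0.48],[9,23,0,0,0,0.6]]'
python3 -m pendant '[[0.5,4.9,0,0,0,0.03],[1,9.8,0,0,0,0.06],[1.5,14.7,0,0,0,0.09],[2,19.6,0,0,0,0.12],[2.5,24.5,0,0,0,0.127]]'
python3 -m pendant '[[-1.4,4.6,-1,0,0,0],[-2.8,9.2,-2,0,0,0],[-4.2,13.8,-3,0,0,0],[-5.6,18.4,-4,0,0,0],[-7.2,23,-4,0,0,0]]'
python3 -c "
from h import *
st()"
```

```text
time: 0.6
eef_pos: [0.4677, -0.4393, 0.2509]
tcp_rot: [[0.503, 0.864, -0.001], [0.864, -0.503, 0.001], [0.0, -0.001, -1.0]]
wrist_force: [0.3, 0.1, -0.3]
finger_gap: 0.0853
time: 1.1
eef_pos: [0.5569, -0.2089, 0.2508]
tcp_rot: [[-0.073, 0.997, -0.001], [0.997, 0.073, 0.0], [0.0, -0.001, -1.0]]
wrist_force: [1.0, -0.8, -0.4]
finger_gap: 0.0853
time: 1.6
eef_pos: [0.5814, 0.036, 0.2509]
tcp_rot: [[-0.194, 0.981, -0.001], [0.981, 0.194, 0.0], [0.0, -0.001, -1.0]]
wrist_force: [1.0, -0.0, 0.6]
finger_gap: 0.0853
time: 2.1
eef_pos: [0.5077, 0.2653, 0.2089]
tcp_rot: [[-0.194, 0.981, -0.004], [0.981, 0.194, -0.001], [-0.0, -0.004, -1.0]]
wrist_force: [-0.1, 0.0, 0.0]
finger_gap: 0.0853Traceback (most recent call last):
  File "<string>", line 3, in <module>
    st()
    ~~^^
  File "h.py", line 12, in st
    print("t%.2f"%s["time"],"pos",s["eef_pos"].round(4),"F",s["wrist_force"].round(1),"M",s["ft_torque"].round(2),"gap",s["finger_gap"].round(4),"yawY %.1f"%np.degrees(np.arctan2(R[1,1],R[0,1])),"z",R[:,2].round(3),"J",s["joints"].round(1))
                                                                                                                        ^^^^^^^^^^^^^^^^^^^^^
AttributeError: 'float' object has no attribute 'round'
```

```bash
sed -i 's/s\["finger_gap"\].round(4)/round(s["finger_gap"],4)/' h.py
python3 -m pendant '[[0,4.4,0,0,0,0],[0,4.4,-1.5,0,0,0],[0,4.4,-3,0,0,0],[0,4.4,-3,0,0,0]]'
python3 - <<'E'
from h import *
st()
a=capture("top");cv2.imwrite("pics/t1.png",cv2.resize(a[130:230,90:230,::-1],None,fx=5,fy=5,interpolation=cv2.INTER_CUBIC))
a=capture("scene");cv2.imwrite("pics/s1.png",cv2.resize(a[150:300,60:260,::-1],None,fx=4,fy=4,interpolation=cv2.INTER_CUBIC))
E
```

```text
time: 2.5
eef_pos: [0.5077, 0.3063, 0.1771]
tcp_rot: [[-0.193, 0.981, -0.007], [0.981, 0.193, -0.003], [-0.002, -0.007, -1.0]]
wrist_force: [-0.7, -0.3, -0.7]
finger_gap: 0.0855
t2.50 pos [0.5077 0.3063 0.1771] F [-0.7 -0.3 -0.7] M [-0.07 -0.    0.02] gap 0.0855 yawY 11.1 z [-0.007 -0.003 -1.   ] J [ 21.3   9.3 104.7  -0.   66.5  10.2]
```

View pics/t1.png

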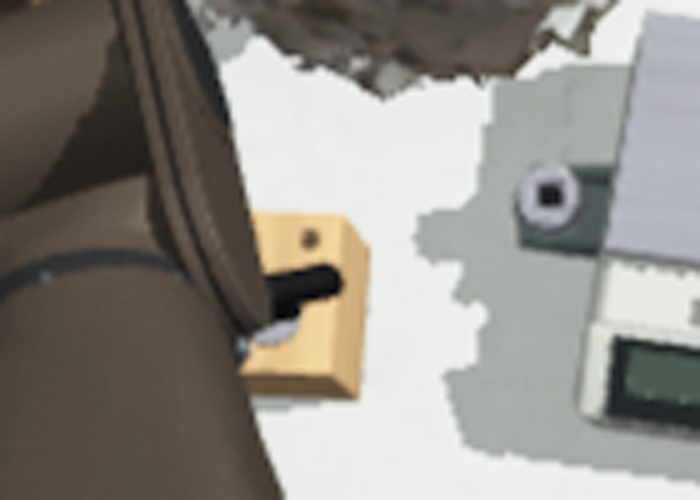

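View pics/s1.png

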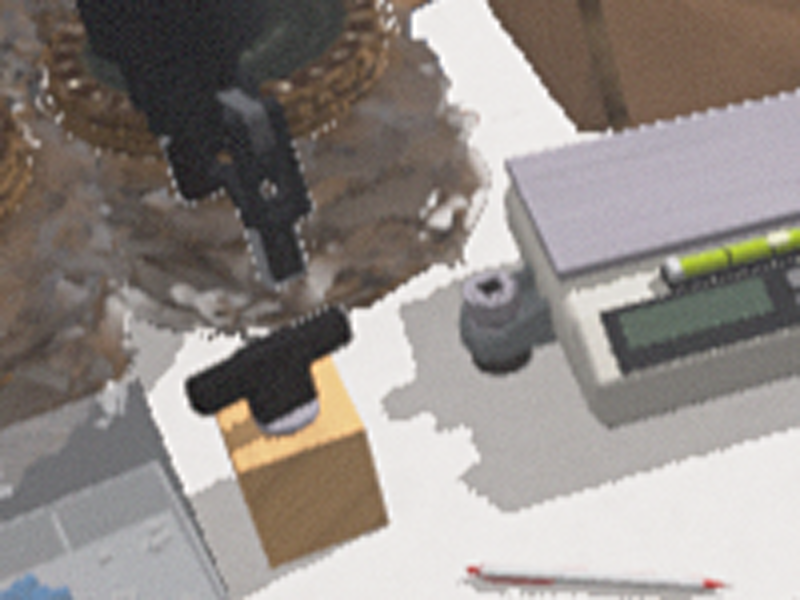

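```bash

python3 -m pendant '[[0,0,-3,0,0,0],[0,0,-6,0,0,0],[0,0,-8.4,0,0,0],[0,0,-8.4,0,0,0],[0,0,-8.4,0,0,0]]'
python3 - <<'E'
from h import *
st()
a=capture("scene");cv2.imwrite("pics/s2.png",cv2.resize(a[180:300,80:220,::-1],None,fx=5,fy=5,interpolation=cv2.INTER_CUBIC))
E
```

```text
time: 3.1
eef_pos: [0.5105, 0.3072, 0.098]
tcp_rot: [[-0.192, 0.981, 0.0], [0.981, 0.192, 0.0], [0.0, 0.0, -1.0]]
wrist_force: [-0.5, -0.1, 1.1]
finger_gap: 0.0854
t3.10 pos [0.5105 0.3072 0.098 ] F [-0.5 -0.1  1.1] M [-0.01  0.02  0.02] gap 0.0854 yawY 11.1 z [ 0.  0. -1.] J [ 21.3  14.8 107.3  -0.   57.9  10.2]
```

View pics/s2.png

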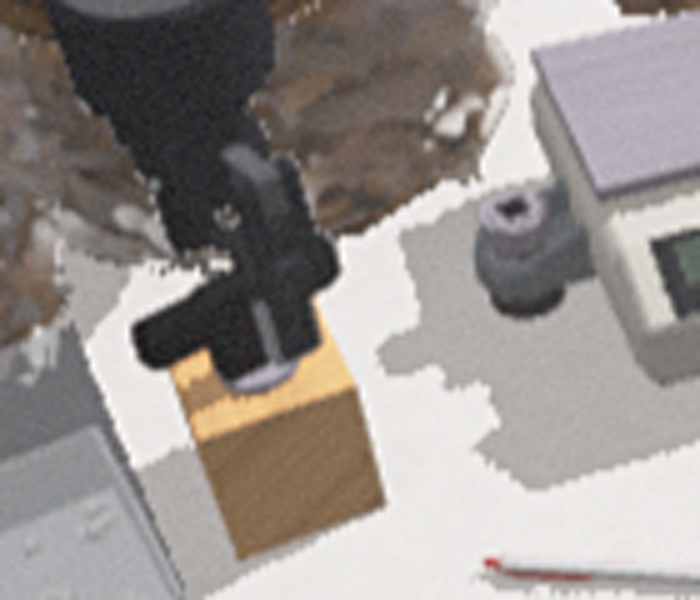

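```bash

python3 -m pendant '[[0,0.1,-0.2,0,0,0],[0,0.1,-0.2,0,0,0]]'
python3 -m pendant '[[0,0,0,0,0,0],[0,0,0,0,0,0],[0,0,0,0,0,0],[0,0,0,0,0,0],[0,0,0,0,0,0]]' 0 110
python3 -m pendant '[[0,0,0,0,0,0],[0,0,0,0,0,0],[0,0,0,0,0,0],[0,0,0,0,0,0],[0,0,0,0,0,0]]'
python3 - <<'E'
from h import *
st()
E
```

```text
time: 3.35
eef_pos: [0.5108, 0.3093, 0.0969]
tcp_rot: [[-0.194, 0.981, 0.003], [0.981, 0.194, 0.001], [0.001, 0.003, -1.0]]
wrist_force: [0.4, 0.3, -0.4]
finger_gap: 0.0856
time: 3.85
eef_pos: [0.5098, 0.309, 0.0955]
tcp_rot: [[-0.194, 0.981, -0.0], [0.981, 0.194, -0.0], [0.0, -0.0, -1.0]]
wrist_force: [0.5, -1.0, -0.2]
finger_gap: 0.0144
time: 4.35
eef_pos: [0.5098, 0.309, 0.0954]
tcp_rot: [[-0.194, 0.981, -0.0], [0.981, 0.194, 0.0], [0.0, -0.0, -1.0]]
wrist_force: [-2.2, 0.5, 2.2]
finger_gap: 0.0146
t4.35 pos [0.5098 0.309  0.0954] F [-2.2  0.5  2.2] M [-0.02  0.18 -0.  ] gap 0.0146 yawY 11.2 z [-0.  0. -1.] J [ 21.5  15.  107.3   0.   57.7  10.3]
```

```bash

python3 -m pendant '[[0,0,1,0,0,0],[0,0,3,0,0,0],[0,0,5,0,0,0],[0,0,7,0,0,0],[0,0,8.5,0,0,0]]'
python3 -m pendant '[[0,0,0,0,0,0],[0,0,0,0,0,0],[0,0,0,0,0,0]]'
python3 - <<'E'
from h import *
st()
a=capture("scene");cv2.imwrite("pics/s3.png",cv2.resize(a[150:300,60:220,::-1],None,fx=4,fy=4,interpolation=cv2.INTER_CUBIC))
E
```

```text
time: 4.85
eef_pos: [0.51, 0.309, 0.1816]
tcp_rot: [[-0.194, 0.981, 0.001], [0.981, 0.194, 0.0], [0.0, 0.001, -1.0]]
wrist_force: [-0.4, 0.2, -2.4]
finger_gap: 0.0143
time: 5.15
eef_pos: [0.5089, 0.3086, 0.1787]
tcp_rot: [[-0.194, 0.981, -0.003], [0.981, 0.194, -0.001], [-0.001, -0.003, -1.0]]
wrist_force: [-0.1, 0.4, -1.5]
finger_gap: 0.0146
t5.15 pos [0.5089 0.3086 0.1787] F [-0.1  0.4 -1.5] M [-0.02  0.02 -0.01] gap 0.0146 yawY 11.2 z [-0.003 -0.001 -1.   ] J [ 21.5   9.3 104.5  -0.   66.4  10.3]
```

View pics/s3.png

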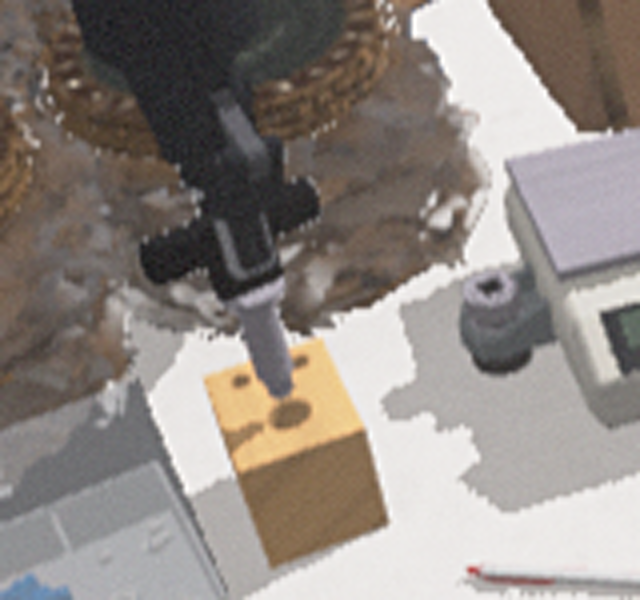

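```bash

python3 -m pendant '[[1.4,-2.72,0.4,0,0,-0.04],[2.8,-5.44,0.8,0,0,-0.08],[4.2,-8.16,0.8,0,0,-0.12],[5.6,-10.88,0.8,0,0,-0.16],[7,-13.6,0.8,0,0,-0.2]]'
python3 -m pendant '[[0,0,0,0,0,0],[0,0,0,0,0,0],[0,0,-1.5,0,0,0],[0,0,-1.5,0,0,0],[0,0,-1.5,0,0,0]]'
python3 - <<'E'
from h import *
st()
a=capture("scene");cv2.imwrite("pics/s4.png",a[:,:,::-1]);cv2.imwrite("pics/s4c.png",cv2.resize(a[170:260,130:230,::-1],None,fx=6,fy=6,interpolation=cv2.INTER_CUBIC))
s=sense();t=s["eef_pos"]+.0884*s["tcp_rot"][:,2];print("tip",t,p("scene",t))
im=cv2.imread("pics/top0.png",0)
g=cv2.resize(im[160:178,190:210],None,fx=20,fy=20,interpolation=cv2.INTER_CUBIC)
for th in(60,80,100,120):
    cs,_=cv2.findContours((g<th).astype(np.uint8),0,1);
    for c in cs:
        if 2000<cv2.contourArea(c)<20000:
            (x,y),wh,an=cv2.minAreaRect(c);m=cv2.moments(c);cx,cy=m["m10"]/m["m00"],m["m01"]/m["m00"];print(th,wh,an,(cx+.5)/20-.5+190,(cy+.5)/20-.5+160,w("top",(cx+.5)/20-.5+190,(cy+.5)/20-.5+160,.058))
E
```

```text
time: 5.7
eef_pos: [0.5796, 0.1718, 0.187]
tcp_rot: [[0.007, 1.0, -0.002], [1.0, -0.007, -0.0], [-0.0, -0.002, -1.0]]
wrist_force: [0.2, 0.6, -2.3]
finger_gap: 0.0143
time: 6.2
eef_pos: [0.5785, 0.1737, 0.1717]
tcp_rot: [[0.004, 1.0, -0.003], [1.0, -0.004, -0.0], [-0.0, -0.003, -1.0]]
wrist_force: [0.1, 0.4, -1.4]
finger_gap: 0.0143
t6.20 pos [0.5785 0.1737 0.1717] F [ 0.1  0.4 -1.4] M [-0.02 -0.04 -0.02] gap 0.0143 yawY -0.2 z [-0.003 -0.    -1.   ] J [  7.1  10.8 103.5   0.   65.9   7.3]
tip [0.57894483 0.17370468 0.08413535] [179.90603851 212.03513442]
60 (71.0, 77.0) 90.0 199.6104406531296 168.67175179680413 [0.58023846 0.17195722 0.058     ]
80 (83.0, 88.0) 90.0 199.60212620844922 168.65155409879486 [0.58029294 0.17198177 0.058     ]
80 (89.02177429199219, 58.69364929199219) 1.060911774635315 207.53236183323705 165.39820816483729 [0.58970156 0.15150148 0.058     ]
100 (93.0, 97.0) 90.0 199.59773813299503 168.61512052013956 [0.58039193 0.17199813 0.058     ]
120 (105.99998474121094, 101.99998474121094) 0.0 199.62367669773172 168.56831320178406 [0.58052121 0.17193601 0.058     ]
```

View pics/s4c.png

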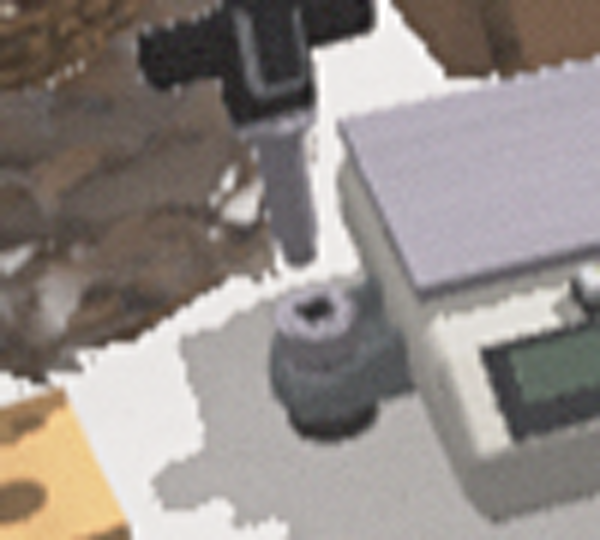

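```bash
python3 - <<'E'
from h import *
print(w("scene",182.1,221.4,.058))
for P in([.58,.172,.058],[.578,.173,.058],[.576,.1735,.058]):
    q=p("scene",P);print(P,(q-[130,170]+.5)*6)
im=cv2.imread("pics/s4.png");S=14
o=(168,205);c=cv2.resize(im[o[1]:o[1]+40,o[0]:o[0]+40],None,fx=S,fy=S,interpolation=cv2.INTER_CUBIC)
for cx,cy,col in((.5803,.172,(0,0,255)),(.577,.173,(0,255,0))):
    for r in(.017,):
        pts=np.array([(p("scene",[cx+r*np.cos(a),cy+r*np.sin(a),.058])-o+.5)*S for a in np.linspace(0,6.28,40)]).astype(int)
        cv2.polylines(c,[pts],True,col,1)
cv2.imwrite("pics/o4.png",c)
E
```

```text
[0.57504864 0.1734827  0.058     ]
[0.58, 0.172, 0.058] [314.71156844 303.64652557]
[0.578, 0.173, 0.058] [314.12573872 307.08733813]
[0.576, 0.1735, 0.058] [314.71654039 310.14462819]
```

View pics/o4.png

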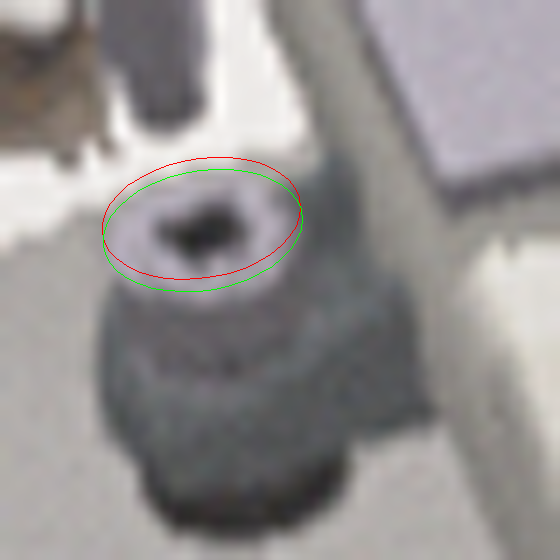

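```bash

python3 -m pendant '[[0,-0.1,-0.8,0,0,0],[0,-0.1,-1.6,0,0,0],[0,-0.1,-2.2,0,0,0],[0,-0.1,-2.2,0,0,0],[0,-0.1,-2.2,0,0,0]]'
python3 - <<'E'
from h import *
st()
a=capture("scene");cv2.imwrite("pics/s5c.png",cv2.resize(a[190:250,150:220,::-1],None,fx=10,fy=10,interpolation=cv2.INTER_CUBIC))
E
```

```text
time: 6.75
eef_pos: [0.5796, 0.1719, 0.1509]
tcp_rot: [[0.005, 1.0, -0.001], [1.0, -0.005, -0.0], [-0.0, -0.001, -1.0]]
wrist_force: [-0.2, -0.1, -1.4]
finger_gap: 0.0149
t6.75 pos [0.5796 0.1719 0.1509] F [-0.2 -0.1 -1.4] M [-0.04 -0.01  0.01] gap 0.0149 yawY -0.3 z [-0.001 -0.    -1.   ] J [  6.9  12.1 104.3   0.   63.6   7.2]
```

View pics/s5c.png

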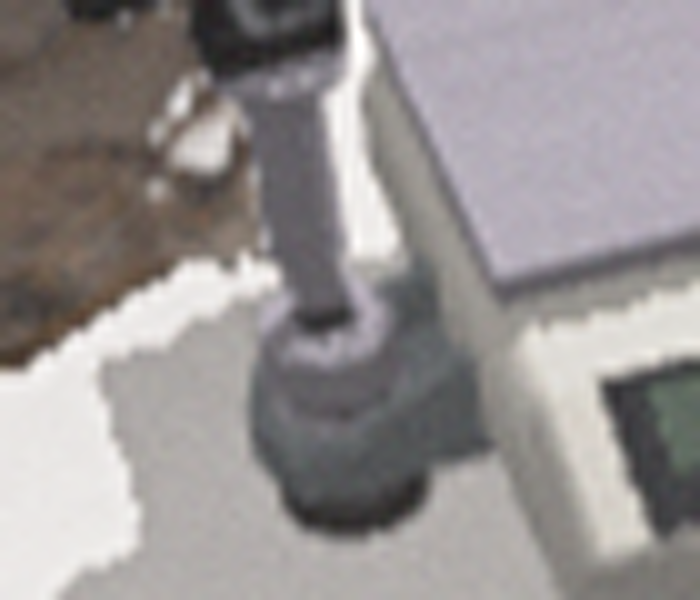

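```bash

python3 -m pendant '[[0,0,-0.3,0,0,0],[0,0,-0.5,0,0,0],[0,0,-0.7,0,0,0],[0,0,-0.7,0,0,0]]'
python3 -c "
from h import *
st()"
python3 -m pendant '[[0,0,-0.2,0,0,0],[0,0,-0.4,0,0,0],[0,0,-0.4,0,0,0]]'
python3 -c "
from h import *
st()"
```

```text
time: 7.2
eef_pos: [0.58, 0.172, 0.1447]
tcp_rot: [[0.005, 1.0, 0.0], [1.0, -0.005, 0.0], [0.0, 0.0, -1.0]]
wrist_force: [-0.8, 0.3, 0.5]
finger_gap: 0.0145
t7.20 pos [0.58   0.172  0.1447] F [-0.8  0.3  0.5] M [-0.08  0.19  0.01] gap 0.0145 yawY -0.3 z [ 0.  0. -1.] J [  6.9  12.5 104.5  -0.   62.9   7.2]
time: 7.5
eef_pos: [0.5803, 0.1718, 0.1409]
tcp_rot: [[0.005, 1.0, 0.001], [1.0, -0.005, -0.0], [-0.0, 0.001, -1.0]]
wrist_force: [-1.0, -1.4, 3.1]
finger_gap: 0.0144
t7.50 pos [0.5803 0.1718 0.1409] F [-1.  -1.4  3.1] M [-0.26  0.08  0.02] gap 0.0144 yawY -0.3 z [ 0.001 -0.    -1.   ] J [  6.9  12.8 104.7  -0.   62.5   7.2]
```

```bash

python3 -m pendant '[[0,0,-0.3,0,0,0],[0,0,-0.6,0,0,0],[0,0,-0.8,0,0,0],[0,0,-0.8,0,0,0]]'
python3 -c "
from h import *
st()"
python3 -m pendant '[[0,0,-0.2,0,0,0],[0,0,-0.4,0,0,0],[0,0,-0.4,0,0,0]]'
python3 -c "
from h import *
st()"
```

```text
time: 7.9
eef_pos: [0.5804, 0.1717, 0.1328]
tcp_rot: [[0.005, 1.0, 0.001], [1.0, -0.005, -0.001], [-0.001, 0.001, -1.0]]
wrist_force: [-1.0, -1.5, 4.1]
finger_gap: 0.0146
t7.90 pos [0.5804 0.1717 0.1328] F [-1.  -1.5  4.1] M [-0.37  0.27  0.01] gap 0.0146 yawY -0.3 z [ 0.001 -0.001 -1.   ] J [  6.9  13.3 105.   -0.   61.7   7.2]
time: 8.2
eef_pos: [0.5806, 0.1718, 0.1309]
tcp_rot: [[0.005, 1.0, 0.001], [1.0, -0.005, -0.001], [-0.001, 0.001, -1.0]]
wrist_force: [-3.0, -2.2, 11.6]
finger_gap: 0.0144
t8.20 pos [0.5806 0.1718 0.1309] F [-3.  -2.2 11.6] M [-0.52  0.85  0.04] gap 0.0144 yawY -0.3 z [ 0.001 -0.001 -1.   ] J [ 6.90e+00  1.35e+01  1.05e+02 -1.00e-01  6.15e+01  7.20e+00]
```

```bash
cat > bub.py <<'E'
from h import *
import sys
k=sys.argv[1]
st()
a=capture("top");b=capture("scene")
cv2.imwrite(f"pics/bt{k}.png",cv2.resize(a[150:230,180:300,::-1],None,fx=6,fy=6,interpolation=cv2.INTER_CUBIC))
cv2.imwrite(f"pics/bs{k}.png",cv2.resize(b[190:240,170:290,::-1],None,fx=6,fy=6,interpolation=cv2.INTER_CUBIC))
E
python3 bub.py 0
```

```text
t8.20 pos [0.5806 0.1718 0.1309] F [-3.  -2.2 11.6] M [-0.52  0.85  0.04] gap 0.0144 yawY -0.3 z [ 0.001 -0.001 -1.   ] J [ 6.90e+00  1.35e+01  1.05e+02 -1.00e-01  6.15e+01  7.20e+00]
```

View pics/bt0.png

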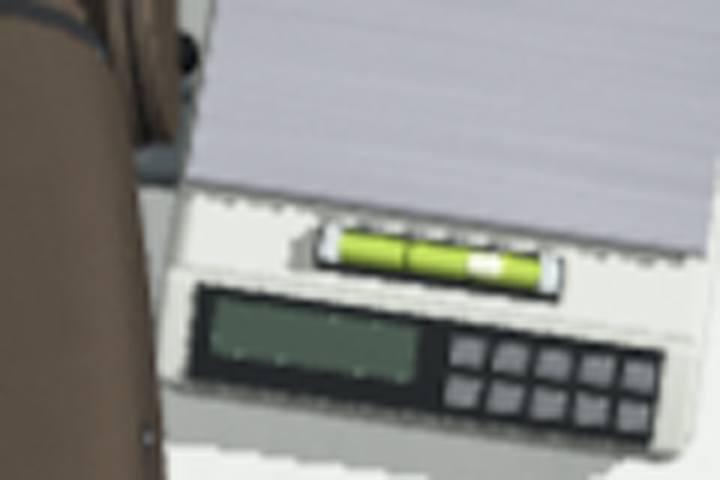

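View pics/bs0.png

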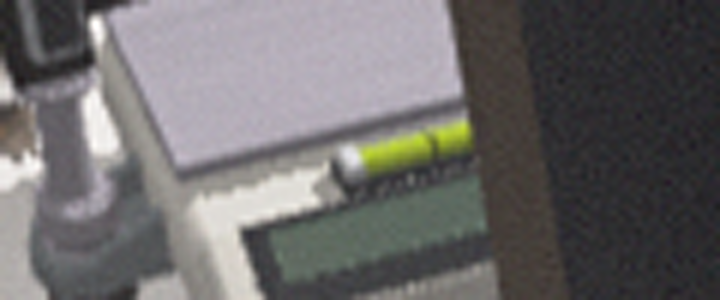

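```bash

python3 -m pendant '[[0,0,0,0,0,-0.1],[0,0,0,0,0,-0.2],[0,0,0,0,0,-0.3],[0,0,0,0,0,-0.4],[0,0,0,0,0,-0.5]]'
python3 -m pendant '[[0,0,0,0,0,-0.1],[0,0,0,0,0,-0.2],[0,0,0,0,0,-0.3],[0,0,0,0,0,-0.4],[0,0,0,0,0,-0.4]]'
python3 bub.py 1
```

```text
time: 8.8
eef_pos: [0.5798, 0.1713, 0.131]
tcp_rot: [[0.486, 0.874, -0.001], [0.874, -0.486, -0.002], [-0.003, -0.0, -1.0]]
wrist_force: [-6.0, -3.1, 13.8]
finger_gap: 0.014
time: 9.3
eef_pos: [0.5795, 0.1715, 0.1311]
tcp_rot: [[0.787, 0.617, -0.002], [0.617, -0.787, -0.002], [-0.003, -0.0, -1.0]]
wrist_force: [-6.7, -2.6, 14.7]
finger_gap: 0.0143
t9.30 pos [0.5795 0.1715 0.1311] F [-6.7 -2.6 14.7] M [-0.76  1.6   0.04] gap 0.0143 yawY -51.9 z [-0.002 -0.002 -1.   ] J [ 6.90e+00  1.34e+01  1.05e+02 -1.00e-01  6.17e+01  5.89e+01]
```

View pics/bt1.png

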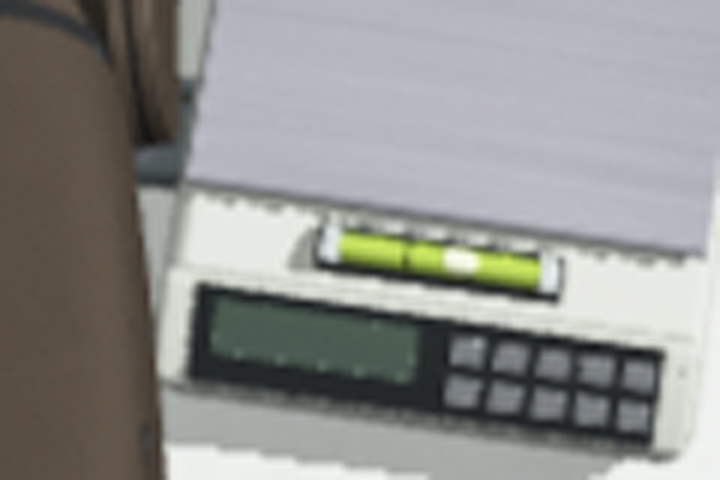

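```bash

python3 -m pendant '[[0,0,0,0,0,-0.12],[0,0,0,0,0,-0.24],[0,0,0,0,0,-0.36],[0,0,0,0,0,-0.48],[0,0,0,0,0,-0.6]]'
python3 -m pendant '[[0,0,0,0,0,0],[0,0,0,0,0,0]]'
python3 bub.py 2; python3 - <<'E'
import cv2
from h import *
a=capture("top");cv2.imwrite("pics/z2.png",cv2.resize(a[182:204,228:280,::-1],None,fx=15,fy=15,interpolation=cv2.INTER_CUBIC))
E
```

```text
time: 9.9
eef_pos: [0.5792, 0.1719, 0.1312]
tcp_rot: [[0.998, 0.062, -0.003], [0.062, -0.998, -0.001], [-0.003, 0.001, -1.0]]
wrist_force: [-8.2, -2.0, 16.4]
finger_gap: 0.0142
time: 10.1
eef_pos: [0.5792, 0.1719, 0.1312]
tcp_rot: [[0.998, 0.066, -0.003], [0.066, -0.998, -0.001], [-0.003, 0.001, -1.0]]
wrist_force: [-7.2, -2.2, 15.3]
finger_gap: 0.0143
t10.10 pos [0.5792 0.1719 0.1312] F [-7.2 -2.2 15.3] M [-0.55  1.79  0.  ] gap 0.0143 yawY -86.2 z [-0.003 -0.001 -1.   ] J [  6.9  13.4 105.   -0.   61.7  93.2]
```

View pics/z2.png

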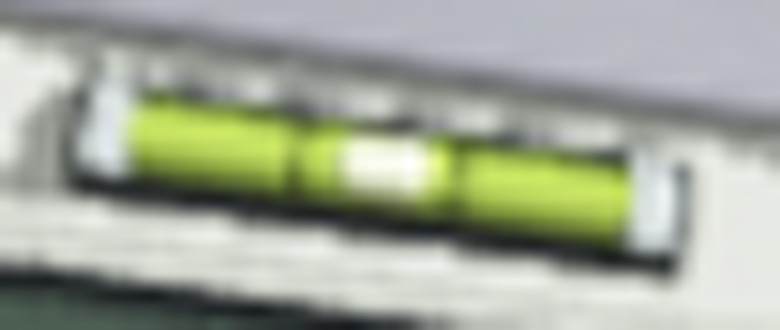

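```bash

python3 -m pendant '[[0,0,0,0,0,-0.05],[0,0,0,0,0,-0.1],[0,0,0,0,0,-0.1],[0,0,0,0,0,-0.1],[0,0,0,0,0,-0.1]]'
python3 bub.py 3; python3 - <<'E'
import cv2
from h import *
a=capture("top");cv2.imwrite("pics/z3.png",cv2.resize(a[182:204,228:280,::-1],None,fx=15,fy=15,interpolation=cv2.INTER_CUBIC))
E
```

```text
time: 10.75
eef_pos: [0.5792, 0.172, 0.1312]
tcp_rot: [[0.999, -0.034, -0.003], [-0.034, -0.999, -0.001], [-0.003, 0.001, -1.0]]
wrist_force: [-7.6, -1.8, 15.5]
finger_gap: 0.0145
t10.75 pos [0.5792 0.172  0.1312] F [-7.6 -1.8 15.5] M [-0.5   1.85  0.07] gap 0.0145 yawY -91.9 z [-0.003 -0.001 -1.   ] J [  6.9  13.4 105.   -0.   61.8  98.9]
```

View pics/z3.png

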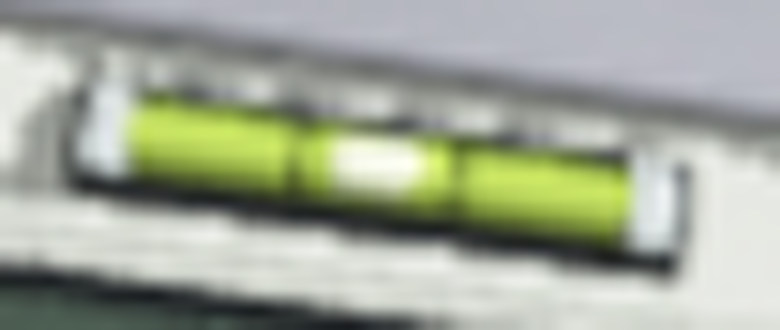

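View pics/bs3.png

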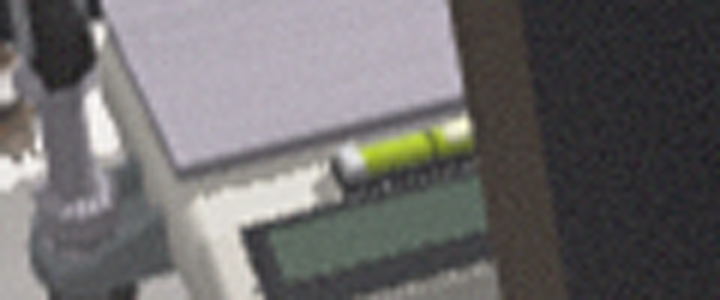

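```bash
python3 -c "
from h import *
sign_off(); st()"
```

```text
the job is handed in; nothing more can be done
the job is handed in; nothing more can be done
```

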